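Fit the stop post and hold the guide rod in a dip guide

ROBOT

A 7-joint arm with a two-finger parallel gripper is mounted at the origin on a cart in front of the work surface, level with it; the furniture and walls round the work are solid. World frame = base frame: x ahead of the robot, y to its left, z up, the work surface at z = 0. Lengths are in m, angles in rad, forces in N, time in s.
With the tool pointing down it reaches from about 0.4 to 0.875 m from the base axis. Payload 6.5 kg.
Tool frame: the origin (TCP) lies at the very end of the fingers, on their centre line; the grasp point (between the pads) lies grip_depth behind it (grip_depth is the distance from the TCP to the grasp point, in m); z points along the fingers, y is the line along which they close (so a half turn about z gives the same grasp; the last joint's range is limited). The gripper opens to 88 mm and grips with 3 to 60 N. Pads are 18 mm wide; open, the fingers measure 123 mm over their backs; the gripper's body (75 mm by 187 mm) begins 45 mm behind the grasp point.
Start: joints at [1.226, 0.536, -0.004, 1.538, 0.003, 1.067, -0.071], TCP at [0.179, -0.625, 0.239] pointing down, gripper open.
Joint ranges: [-2.7, 2.7], [-0.37, 2.16], [-1.27, 1.26], [0.24, 2.4], [-1.31, 4.45], [0.19, 1.91], [-2.76, 2.76]. Speed limits (rad/s): [2.39, 2.39, 3.14, 3.14, 3.14, 3.14, 3.14].

INTERFACE

Orientations are given as a unit quaternion [w, x, y, z].
In Python, from workcell import * gives the robot as it stands.
- The arm moves only by the tool drive_tool, never from a script. Its argument "targets" is one flat list of numbers, 7 for each row, row after row: the opening, from -1 (shut) to 1 (fully open), then the shift along the world's x, y, z in cm, then the turn, a rotation vector about the world's x, y, z in rad. A call has 1 to 5 rows; each row shifts and turns the commanded pose from where the row before left it; what a row does not reach is not made up. A row lasts 1/12 s, in which the tool goes at most 41.7 mm and 7.16 degrees, less where a joint would pass 70% of its speed; a pose out of reach is approached as far as the arm can. A call with a gripper value outside its range is refused whole. The fingers move at their own pace and stop on an object; "newtons" is the grip in N (left out, the last holds). Time passes only in rows, so rows that do not move let the fingers close. It gives the time, the measured TCP pose, the force, the opening and the grip force at its end, in the units of the state.
- get_obs(): the state, without advancing time (a new reading comes with each control period).
- capture(name): name is "side" or "top" or "wrist"; returns a dict with "frame" (420x560x3 uint8, red, green, blue), "mtx" (3x3 intrinsics, pixels), "pose" (4x4, takes a point from camera to world coordinates). Camera axes: x right, y up, looking along -z (the intrinsics and any distortion apply to the point x, -y, -z); pixel columns grow to the right and rows downward; lengths in m; the calibration is good to about 2 mm. A picture is of the moment at which its call begins. There is no depth.
- job_done(): hands the job in; it is judged then, once.
The state is a dict: "time_s": time; "q": joint angles; "qd": joint speeds; "joint_efforts": joint torques, N m; "ee_pos": TCP position; "orientation": TCP orientation; "contact_force": force on the tool from outside, world axes, zero at the start; "wrist_torque": the same for the moment, N m; "finger_gap": opening from 0.0 (shut) to 1.0 (fully open); "grip_force": force on a finger pad.
Only numpy, scipy, OpenCV 4.12 (cv2) and the standard library are available. Lean on these libraries where they do the work, as an engineer would, in place of code of your own. Each camera call takes 0.05 s, during which the arm holds its last target. There are 200 camera calls.

TASK

Get the dip guide ready: take the short stop post from the rack, stand it end-down, fully home, in the guide's empty socket block and let go of it. Then take the long guide rod from the rack, thread it straight down through the upper bushing and on through the lower one, and finish still holding it there, upright and still, its foot sticking out below the lower bushing but clear of the base plate, not forced sideways, so that a colleague could tighten the clamp screws. Leave the vial, petri dish and loupe where they stand.

Things in the scene. Friction and masses are not known exactly. Their poses are not given: they have to be found in the camera images.
- dip_guide: Fixed: grey base plate 110 x 150 x 10 mm; at its rear (x +48, y -42 mm) a column 119 mm high carries two level arms, one over the other, 12 mm thick, 36 mm wide, each with a brass bushing and a black clamp knob in front; beside them a socket block. Origin on the bench, 45 mm behind the front edge, midway across; x to the column side, y to the socket side, z up.
- upper_mouth (a point): Centre of the top face of the upper bushing, 112 mm above the bench. The bore is 15 mm across and vertical, runs right through; the arm's underside is 12 mm lower. At (-5, -42, 112) mm in the dip guide's frame.
- lower_mouth (a point): Centre of the top face of the lower bushing, on the same vertical axis as the upper, 57 mm above the bench. Bore 15 mm, right through, 12 mm long; its underside is 45 mm above the bench, 35 mm above the top of the base plate (10 mm above the bench). At (-5, -42, 57) mm in the dip guide's frame.
- socket_mouth (a point): Centre of the top opening of the socket block (36 x 36 mm, top 42 mm above the bench). Vertical blind hole 15 mm across, 30 mm deep (its floor 12 mm above the bench). At (-5, +45, 42) mm in the dip guide's frame.
- rod_rack: Fixed grey plastic rack block 44 x 150 x 50 mm on a 56 x 162 x 4 mm foot; three vertical blind holes, 14 mm across, 42 mm deep (floors 8 mm above the bench), in a row along its y at -50, 0 and +50 mm. Origin: centre of its underside, on the bench, z up. Guide rod and stop post stand in the outer holes, either way round; the middle one is empty.
- guide_rod: The LONGER of the two steel rods: shank 12 mm across and 120 mm long, its foot tapered over the last 8 mm to 6 mm across, topped by a black cylindrical head 20 mm across and 30 mm tall (150 mm overall, about 0.13 kg). Origin: centre of the foot's end; z runs up the rod. In the rack the head's middle is 143 mm above the bench.
- guide_rod_head (a point): Middle of the guide rod's head, on its axis 135 mm above its foot.
- stop_post: The SHORTER of the two steel rods: shank 12 mm across and 75 mm long, foot tapered over the last 8 mm to 6 mm across, the same black head 20 mm across and 30 mm tall (105 mm overall, about 0.09 kg). Origin: centre of the foot's end; z runs up the post. In the rack the head's middle is 98 mm above the bench; standing in the socket block, 102 mm.
- stop_post_head (a point): Middle of the stop post's head, on its axis 90 mm above its foot.
- vial: Bystander: small amber vial with a dark cap, 28 mm across, 63 mm tall, upright behind the work. Origin: centre of its underside.
- petri_dish: Bystander: clear petri dish, 60 mm across, 12 mm tall, near the bench's front edge. Origin: centre of its underside.
- loupe: Bystander: black loupe, 33 mm across, 32 mm tall, right of the dip guide. Origin: centre of its underside.
Mind the look-alikes: they are no part of the job. What is shaped like the stop_post but pink or turquoise is not meant. Leave any blue look-alike of the guide_rod alone.

How it is judged:
On the way, in this order (a step that is already met when the one before it is completed fails the run):
1. The stop post stands fully down in the socket block, let go (horizontal distance between stop_post and socket_mouth below 0.005 m and z of stop_post in the frame of socket_mouth below -0.026 m and angle between stop_post's own z axis and vertical below 0.12 rad and contact force between the fingers and stop_post below 0.1 N), for 0.2 s.
2. The guide rod's foot has passed through the upper bushing (horizontal distance between guide_rod and upper_mouth below 0.007 m and horizontal distance between guide_rod_head and upper_mouth below 0.012 m and z of guide_rod in the frame of upper_mouth below -0.014 m), for 0.1 s.
At the end, for the whole second after the job is handed in: Stop post in the socket within 4 mm of its floor, untouched. Guide rod gripped (over 1 N), under 15 mm/s, upright within 0.07 rad, on the bushings' axis (foot 4 mm, head 8 mm), foot 3 mm or more below the lower bushing and 4 mm or more above the base plate, under 10 N on the fixture (all of step 1 and horizontal distance between guide_rod and lower_mouth below 0.004 m and horizontal distance between guide_rod_head and upper_mouth below 0.008 m and angle between guide_rod's own z axis and vertical below 0.07 rad and z of guide_rod in the frame of lower_mouth between -0.043 and -0.015 m and contact force between the fingers and guide_rod above 1 N and linear speed of guide_rod below 0.015 m/s and contact force between guide_rod and dip_guide below 10 N); the arm keeps its last pose, push and grip.
It fails at once if The vial was displaced by more than 30 mm or tipped (distance of vial from where it was at the start of the episode above 0.03 m or angle between vial's own z axis and vertical above 0.5 rad).
It fails at once if The petri dish was displaced by more than 30 mm or tipped (distance of petri_dish from where it was at the start of the episode above 0.03 m or angle between petri_dish's own z axis and vertical above 0.5 rad).
It fails at once if The loupe was displaced by more than 30 mm or tipped (distance of loupe from where it was at the start of the episode above 0.03 m or angle between loupe's own z axis and vertical above 0.5 rad).
It also fails if it takes over 69 s, if anything falls off the work surface, if the arm or the gripper's body presses on something with over 40 N, if the wrist force passes 120 N, or if a joint passes its speed limit or range.

## Working session

There is one attempt and no reset: what is moved stays moved. The work goes in short steps, Python scripts to look and compute and a tool call to move; the robot and the scene stay as the last step left them, time stands still between calls to the robot, and variables do not carry over. Pictures are saved under pics/ and viewed, at most 10 in all, crops included, and the job is handed in when it is done.

Besides the shell and the picture viewer there is one more tool, called after "Request:" as name(argument=value, ...) on one line, values as JSON. drive_tool: Moves the arm, as the interface text tells. Its arguments: {"type":"object","properties":{"targets":{"type":"array"},"newtons":{"type":"number"}},"required":["targets"]}

```bash
ls; mkdir -p pics; python3 - <<'E'
from workcell import *
import cv2
for n in ["side","top"]:
    c=capture(n); cv2.imwrite(f"pics/{n}0.png",c["frame"][:,:,::-1]); print(n,c["mtx"].round(1).tolist(),c["pose"].round(4).tolist(),[k for k in c])
print(get_obs())
try: print(grip_depth)
except Exception as e: print(e)
E
```

```text
pics
side [[470.4, 0.0, 281.2], [0.0, 470.4, 210.7], [0.0, 0.0, 1.0]] [[-0.885, 0.2041, -0.4185, 0.0519], [-0.4649, -0.339, 0.8179, 1.1317], [0.0251, 0.9184, 0.3948, 0.548], [0.0, 0.0, 0.0, 1.0]] ['frame', 'mtx', 'pose']
top [[445.0, 0.0, 282.8], [0.0, 445.0, 211.7], [0.0, 0.0, 1.0]] [[-0.0138, 0.9901, -0.1396, 0.3199], [-0.9999, -0.0125, 0.0106, 0.2323], [0.0087, 0.1397, 0.9902, 1.4457], [0.0, 0.0, 0.0, 1.0]] ['frame', 'mtx', 'pose']
{'time_s': 0.1, 'q': array([ 1.22582731,  0.53709367, -0.00437958,  1.53873812,  0.00260968,
        1.06730242, -0.07120152]), 'qd': array([ 0.00058396, -0.0001975 , -0.00038242, -0.00239708,  0.00220882,
       -0.00125826, -0.0015675 ]), 'joint_efforts': array([ 2.63047914e-03, -5.72078562e+01,  9.93507318e-01, -2.52234596e+01,
       -5.62980585e-02,  1.33890007e-02,  2.60191842e-05]), 'ee_pos': array([ 0.17866478, -0.62440307,  0.23793925]), 'orientation': array([-7.46503752e-04,  9.90299734e-01,  1.38945482e-01, -1.81628526e-04]), 'contact_force': array([-0.05691504, -0.32569653, -0.28964928]), 'wrist_torque': array([0.03110778, 0.01925033, 0.04429635]), 'grip_force': 0.0, 'finger_gap': 0.9966832798829249}
0.0187
```

View pics/top0.png

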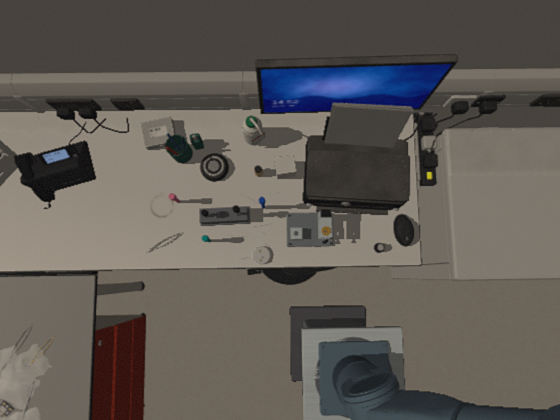

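View pics/side0.png

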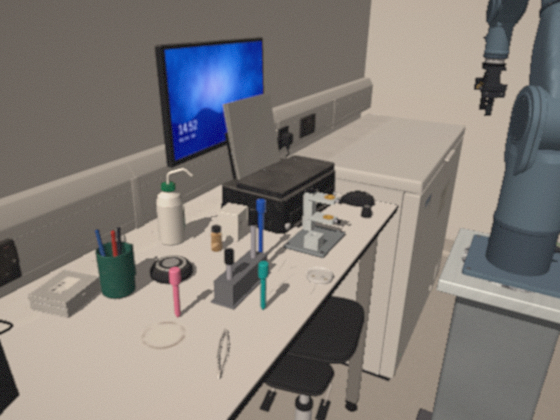

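Top: the rack is at about (225,215), the guide at (312,228). Side: the rack is at (240,275), with coloured look-alikes around it. I'll enlarge both.

```bash
python3 - <<'E'
import cv2,numpy as np
t=cv2.imread("pics/top0.png")[150:280,150:430]; s=cv2.imread("pics/side0.png")[170:320,160:400]
t=cv2.resize(t,None,fx=2.2,fy=2.2,interpolation=2); s=cv2.resize(s,None,fx=2,fy=2,interpolation=2)
im=np.zeros((600,640,3),np.uint8); im[:t.shape[0],:t.shape[1]]=t; im[290:290+s.shape[0],:s.shape[1]]=s
cv2.imwrite("pics/z.png",im)
E
```

```text
(no output)
```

View pics/z.png

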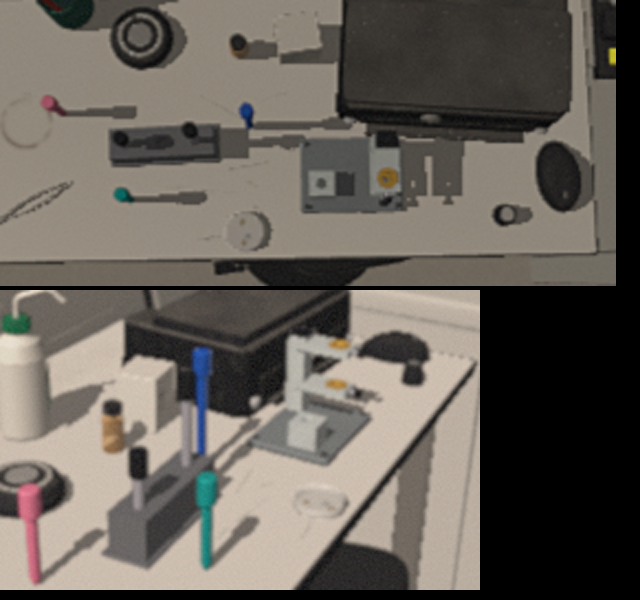

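```bash
cat > h.py <<'E'
from workcell import *
import cv2,numpy as np
from scipy.spatial.transform import Rotation as R
def plane(c,uv,z):
    u,v=uv; K=c["mtx"]; P=c["pose"]
    d=P[:3,:3]@np.array([(u-K[0,2])/K[0,0],-(v-K[1,2])/K[1,1],-1]); o=P[:3,3]
    return o+d*(z-o[2])/d[2]
def proj(c,p):
    q=c["pose"][:3,:3].T@(np.array(p)-c["pose"][:3,3]); K=c["mtx"]
    return np.array([K[0,2]+K[0,0]*q[0]/-q[2],K[1,2]+K[1,1]*q[1]/q[2]])
def blob(m):
    n,_,s,ce=cv2.connectedComponentsWithStats(m.astype(np.uint8)); return [(s[i].tolist(),ce[i].round(1).tolist()) for i in range(1,n) if s[i][4]>4]
E
python3 - <<'E'
from h import *
c=capture("top"); 
f=lambda u,v:(150+u/2.2,150+v/2.2)
for n,u,v,z in [("post",122,136,.113),("rod",190,129,.158),("blue",247,109,.158),("pink",49,102,.11),("turq",122,193,.11),("upper",387,178,.112),("sock",321,183,.042),("col",388,140,.119),("vial",238,42,.063),("dish",247,231,.012),("loupe",505,214,.03),
 ("rackTL",110,128,.05),("rackTR",219,124,.05),("rackBL",112,163,.05),("rackBR",220,159,.05),("plTL",302,142,.01),("plBL",303,212,.01),("plBR",404,209,.01),("printer corner",345,115,.1)]:
    print(n,plane(c,f(u,v),z).round(4))
g=c["frame"].astype(int); hsv=cv2.cvtColor(c["frame"],cv2.COLOR_RGB2HSV)
m=cv2.inRange(hsv,(12,140,120),(28,255,255)); m[:150]=0
print(blob(m))
E
```

```text
post [0.5104 0.4517 0.113 ]
rod [0.5122 0.3542 0.158 ]
blue [0.5382 0.2783 0.158 ]
pink [0.5596 0.5534 0.11  ]
turq [0.4323 0.4514 0.11  ]
upper [0.4479 0.0892 0.112 ]
sock [0.4487 0.1769 0.042 ]
col [0.4994 0.0871 0.119 ]
vial [0.6527 0.294  0.063 ]
dish [0.3826 0.2849 0.012 ]
loupe [ 0.4013 -0.0891  0.03  ]
rackTL [0.5313 0.4794 0.05  ]
rackTR [0.5351 0.3227 0.05  ]
rackBL [0.4806 0.476  0.05  ]
rackBR [0.4843 0.3214 0.05  ]
plTL [0.5128 0.2026 0.01  ]
plBL [0.4093 0.2027 0.01  ]
plBR [0.4118 0.0545 0.01  ]
printer corner [0.5379 0.144  0.1   ]
[([427, 172, 5, 7, 23], [429.6, 175.4]), ([322, 227, 8, 8, 35], [325.7, 230.6])]
```

Request:
drive_tool(targets=[1,3,2.5,0,0,0,0.043,1,3,2.5,0,0,0,0.043,1,3,2.5,0,0,0,0.043,1,3,2.5,0,0,0,0.043,1,3,2.5,0,0,0,0.043])

```text
time_s: 0.57
ee_pos: [0.3299, -0.4984, 0.2386]
orientation: [-0.0, 0.969, 0.245, -0.0]
contact_force: [0.7, 0.2, -0.3]
finger_gap: 1.0
grip_force: 0.0
```

Request:
drive_tool(targets=[1,2.5,3,0,0,0,0.043,1,2.5,3,0,0,0,0.043,1,2.5,3,0,0,0,0.043,1,2.5,3,0,0,0,0.043,1,2.5,3,0,0,0,0.043])

```text
time_s: 0.98
ee_pos: [0.4546, -0.3482, 0.2386]
orientation: [-0.0, 0.937, 0.348, -0.0]
contact_force: [0.3, -1.2, -0.3]
finger_gap: 0.999
grip_force: 0.0
```

Request:
drive_tool(targets=[1,0,3,0,0,0,0.043,1,0,3.5,0,0,0,0.043,1,0,3.5,0,0,0,0.043,1,0,3.5,0,0,0,0.043,1,0,3.5,0,0,0,0.043])

```text
time_s: 1.4
ee_pos: [0.4534, -0.1783, 0.2386]
orientation: [-0.0, 0.895, 0.447, -0.0]
contact_force: [1.1, 0.5, -0.8]
finger_gap: 0.998
grip_force: 0.0
```

Request:
drive_tool(targets=[1,0,3.5,1,0,0,0.043,1,0,3.5,1,0,0,0.043,1,0,3.5,1,0,0,0.043,1,0,3.5,1,0,0,0.043,1,0,3.5,1,0,0,0.043])

```text
time_s: 1.82
ee_pos: [0.4534, -0.0033, 0.2892]
orientation: [0.0, 0.842, 0.54, -0.0]
contact_force: [1.1, 0.3, 0.0]
finger_gap: 1.0
grip_force: 0.0
```

Request:
drive_tool(targets=[1,0,3.5,0,0,0,0.043,1,0,3.5,0,0,0,0.043,1,0,3.5,0,0,0,0.043,1,0,3,0,0,0,0.043,1,0,0,0,0,0,0.043])

```text
time_s: 2.23
ee_pos: [0.4529, 0.1368, 0.2892]
orientation: [-0.001, 0.776, 0.63, 0.001]
contact_force: [-0.3, 0.2, 0.4]
finger_gap: 0.999
grip_force: 0.0
```

```bash
python3 - <<'E'
from h import *
c=capture("wrist"); cv2.imwrite("pics/w1.png",c["frame"][:,:,::-1]); print(c["pose"].round(3),c["mtx"][0]); print(get_obs()["ee_pos"])
for p in [(.448,.089,.112),(.449,.177,.042)]: print(proj(c,p))
E
```

```text
[[ 0.979  0.198  0.052  0.467]
 [-0.205  0.946  0.252  0.202]
 [ 0.    -0.257  0.966  0.436]
 [ 0.     0.     0.     1.   ]] [319.18466639   0.         279.0305391 ]
[0.45319131 0.13358885 0.28878844]
[283.30333169 238.82941301]
[268.748017   152.38161052]
```

View pics/w1.png

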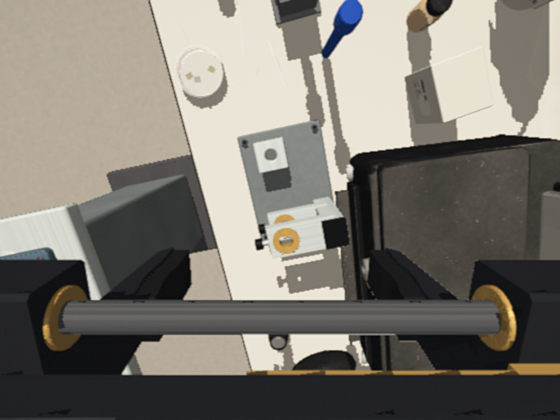

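The wrist view shows the socket hole at about (269,154) and the upper bushing at about (287,240), matching the estimates. I'll refine from the pixels.

```bash
python3 - <<'E'
from h import *
c=capture("wrist"); f=c["frame"]; hsv=cv2.cvtColor(f,cv2.COLOR_RGB2HSV)
m=cv2.inRange(hsv,(10,90,80),(30,255,255)); m[:205]=0;m[:,:260]=0;m[262:]=0;m[:,320:]=0
print(blob(m))
ys,xs=np.nonzero(m); 
k=ys>226; (cx,cy),r=cv2.minEnclosingCircle(np.c_[xs[k],ys[k]].astype(np.float32)); print(cx,cy,r,plane(c,(cx,cy),.112))
g=cv2.cvtColor(f,cv2.COLOR_RGB2GRAY)
print(g[144:166,258:282])
z=cv2.resize(f[110:260,230:360,::-1],None,fx=4,fy=4,interpolation=2); cv2.imwrite("pics/w1z.png",z)
E
```

```text
[([274, 212, 19, 8, 94], [282.7, 215.3]), ([272, 225, 27, 26, 457], [285.0, 237.4])]
285.0686340332031 237.44607543945312 13.160783767700195 [0.45034593 0.08663064 0.112     ]
[[222 221 222 223 220 220 222 225 226 225 221 218 217 216 218 219 218 217
  219 221 223 223 224 224]
 [222 221 223 223 222 220 222 219 213 195 179 173 173 181 197 210 217 218
  219 220 223 224 223 223]
 [223 222 223 223 222 221 216 196 161 133 124 122 125 129 145 172 199 213
  219 220 222 223 224 223]
 [224 221 222 224 223 219 197 157 124 113 111 113 115 115 115 131 160 193
  212 219 222 223 224 222]
 [224 221 221 223 222 208 168 125 114 117 116 117 116 116 114 115 131 165
  201 219 221 223 223 223]
 [225 222 222 224 221 195 143 111 115 118 118 116 118 118 115 113 120 148
  190 214 221 222 223 223]
 [225 222 222 223 216 182 130 107 114 120 118 117 116 117 117 114 118 139
  181 210 220 222 223 223]
 [225 222 222 222 215 180 128 107 114 118 117 117 117 118 116 114 118 139
  179 208 219 222 223 223]
 [225 223 222 221 213 177 124 102 113 118 118 117 117 118 117 114 115 134
  176 208 219 221 223 223]
 [225 224 222 2
[... 598 characters left out ...]
25 224 220 219 222 222 220 219 223 227 230 232 232 231 227 221 216
  214 215 215 215 218 221]
 [222 225 224 222 220 221 221 219 218 219 220 223 225 226 226 224 220 216
  215 214 215 215 217 219]
 [220 226 223 223 219 220 221 220 218 216 219 220 221 223 223 223 220 216
  215 215 214 215 216 220]
 [218 225 225 222 220 220 221 220 218 216 219 219 220 223 224 223 222 218
  215 213 214 215 216 219]
 [216 224 225 222 220 220 220 220 218 217 219 219 219 222 224 224 223 219
  216 216 215 216 217 222]
 [211 223 225 223 221 219 220 221 218 217 217 219 219 222 225 225 224 220
  219 217 217 214 209 207]
 [200 220 224 223 221 219 220 221 219 217 218 220 220 223 226 226 223 215
  209 203 198 185 163 141]]
```

View pics/w1z.png

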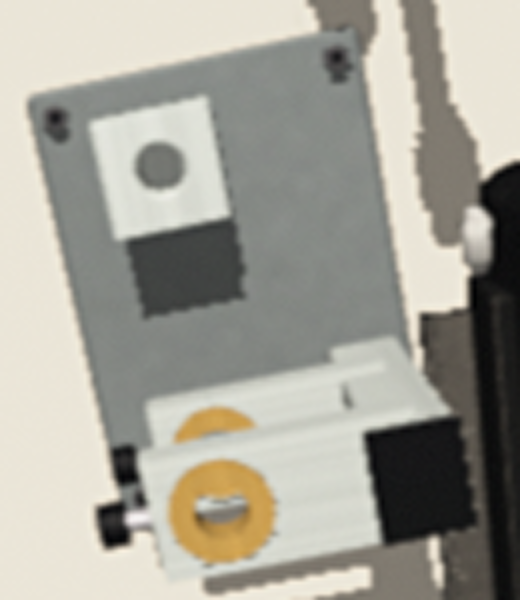

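Request:
drive_tool(targets=[1,0.8,4,0,0,0,0.043,1,0.8,4,0,0,0,0.043,1,0.8,4,0,0,0,0.043,1,0.8,4,0,0,0,0.043,1,0.5,3,0,0,0,0.043])

```text
time_s: 2.75
ee_pos: [0.4916, 0.3217, 0.2884]
orientation: [-0.0, 0.708, 0.706, 0.0]
contact_force: [-0.6, 0.1, 0.0]
finger_gap: 0.998
grip_force: 0.0
```

Request:
drive_tool(targets=[0.3,0,0,0,0,0,0,0.3,0,0,0,0,0,0])

```text
time_s: 2.92
ee_pos: [0.4908, 0.3204, 0.288]
orientation: [-0.0, 0.708, 0.706, -0.001]
contact_force: [-0.5, -0.6, -1.1]
finger_gap: 0.873
grip_force: 0.0
```

```bash
python3 - <<'E'
from h import *
c=capture("wrist"); cv2.imwrite("pics/w2.png",c["frame"][:,:,::-1]); print(get_obs()["ee_pos"])
for p in [(.5104,.4517,.113),(.5122,.3542,.158)]: print(proj(c,p))
g=c["frame"].max(2)
print([b for b in blob(g<60) if 60<b[0][4]<3000])
E
```

```text
[0.49120306 0.31867208 0.28800199]
[299.69244636  54.67816791]
[303.34996435 166.95368475]
[([452, 0, 66, 20, 840], [479.3, 7.3]), ([482, 1, 74, 53, 1943], [513.7, 29.1]), ([289, 41, 22, 87, 1254], [298.2, 82.9]), ([389, 43, 79, 81, 2242], [420.5, 85.2]), ([413, 58, 46, 48, 811], [434.8, 81.6]), ([216, 61, 20, 16, 120], [227.9, 69.0]), ([294, 150, 24, 29, 493], [305.2, 165.6]), ([404, 198, 22, 19, 314], [414.4, 207.4]), ([501, 199, 17, 32, 71], [508.8, 213.9])]
```

View pics/w2.png

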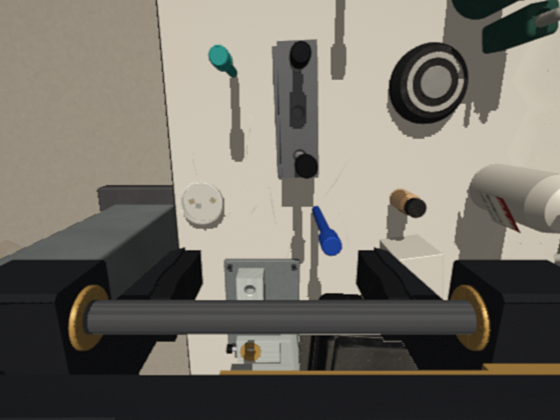

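The post head is at about (300,54), the rod head at about (306,165) and the blue look-alike at (330,243).

```bash
python3 - <<'E'
from h import *
c=capture("wrist"); o=get_obs(); print(o["ee_pos"],o["finger_gap"])
g=c["frame"].max(2)
for (u0,u1,v0,v1) in [(285,318,36,72),(290,325,145,185)]:
    for v in range(v0,v1,3): 
        x=np.nonzero(g[v,u0:u1]<45)[0]; print(v,(x.min()+u0,x.max()+u0) if len(x) else None,end=" ")
    print()
for uv,z in [((300,53),.113),((306,165),.158),((297.3,110),.05),((330,243),.15)]: print(plane(c,uv,z))
print(plane(c,(269.4,151),.042))
E
```

```text
[0.4914625  0.31787079 0.28819885] 0.7842772284498035
36 None 39 (np.int64(297), np.int64(303)) 42 (np.int64(293), np.int64(306)) 45 (np.int64(291), np.int64(308)) 48 (np.int64(290), np.int64(309)) 51 (np.int64(289), np.int64(309)) 54 (np.int64(289), np.int64(309)) 57 (np.int64(289), np.int64(308)) 60 (np.int64(290), np.int64(306)) 63 (np.int64(291), np.int64(304)) 66 (np.int64(294), np.int64(301)) 69 None 
145 None 148 None 151 (np.int64(303), np.int64(304)) 154 (np.int64(298), np.int64(311)) 157 (np.int64(295), np.int64(314)) 160 (np.int64(294), np.int64(315)) 163 (np.int64(294), np.int64(316)) 166 (np.int64(294), np.int64(316)) 169 (np.int64(295), np.int64(316)) 172 (np.int64(296), np.int64(313)) 175 (np.int64(303), np.int64(308)) 178 None 181 None 184 None 
[0.51141248 0.45114567 0.113     ]
[0.51499053 0.3539809  0.158     ]
[0.51288684 0.40430838 0.05      ]
[0.53969502 0.27940676 0.15      ]
[0.48006845 0.35759364 0.042     ]
```

Request:
drive_tool(targets=[0.3,0.4,3,-1.5,0,0,0,0.3,0.4,3,-1.5,0,0,0,0.3,0.4,3,-1.5,0,0,0,0.3,0.4,3,-1.5,0,0,0,0.3,0.3,1.3,-1.5,0,0,0])

```text
time_s: 3.43
ee_pos: [0.5099, 0.4546, 0.2131]
orientation: [-0.0, 0.708, 0.706, 0.0]
contact_force: [-0.4, -0.1, -0.1]
finger_gap: 0.653
grip_force: 0.0
```

Request:
drive_tool(targets=[0.3,0,0,-1,0,0,0,0.3,0,0,-1,0,0,0,0.3,0,0,0,0,0,0,0.3,0,0,0,0,0,0])

```text
time_s: 3.77
ee_pos: [0.5109, 0.4506, 0.1937]
orientation: [0.001, 0.709, 0.705, -0.001]
contact_force: [1.0, 0.5, 0.4]
finger_gap: 0.651
grip_force: 0.0
```

```bash
python3 - <<'E'
from h import *
o=get_obs(); print(o["ee_pos"],o["finger_gap"],R.from_quat(o["orientation"][[1,2,3,0]]).as_matrix().round(4))
c=capture("top"); print(proj(c,(.5114,.4511,.05)))
E
```

```text
[0.51089376 0.45056002 0.19371953] 0.6508211031994874 [[ 4.7e-03  1.0e+00  3.0e-04]
 [ 1.0e+00 -4.7e-03 -1.9e-03]
 [-1.9e-03  3.0e-04 -1.0e+00]]
[208.90923315 214.28744056]
```

Request:
drive_tool(targets=[0.3,0,0,-2.5,0,0,0,0.3,0,0,-2.5,0,0,0,0.3,0,0,-2.5,0,0,0,0.3,0,0,-2.5,0,0,0,0.3,0,0,-1.5,0,0,0])

```text
time_s: 4.23
ee_pos: [0.5101, 0.4514, 0.0774]
orientation: [0.0, 0.708, 0.706, -0.001]
contact_force: [0.1, -0.1, -0.7]
finger_gap: 0.651
grip_force: 0.0
```

Request:
drive_tool(targets=[-1,0,0,0,0,0,0,-1,0,0,0,0,0,0,-1,0,0,0,0,0,0,-1,0,0,0,0,0,0,-1,0,0,0,0,0,0], newtons=20)

```text
time_s: 4.65
ee_pos: [0.5106, 0.4539, 0.0804]
orientation: [0.0, 0.708, 0.706, 0.001]
contact_force: [-0.1, -0.2, -0.4]
finger_gap: 0.293
grip_force: 0.0
```

Request:
drive_tool(targets=[-1,0,0,0,0,0,0,-1,0,0,0,0,0,0], newtons=30)

```text
time_s: 4.82
ee_pos: [0.5104, 0.4537, 0.0798]
orientation: [0.0, 0.708, 0.706, 0.001]
contact_force: [0.3, -0.8, 4.4]
finger_gap: 0.211
grip_force: 30.0
```

Request:
drive_tool(targets=[-1,0,0,2,0,0,0,-1,0,0,3,0,0,0,-1,0,0,3,0,0,0,-1,0,0,3,0,0,0,-1,0,0,3,0,0,0])

```text
time_s: 5.23
ee_pos: [0.5096, 0.4528, 0.22]
orientation: [0.0, 0.708, 0.706, -0.0]
contact_force: [0.7, -0.6, -1.6]
finger_gap: 0.217
grip_force: 30.0
```

Request:
drive_tool(targets=[-1,0,0,3,0,0,0,-1,0,0,2,0,0,0,-1,-1,-1,0,0,0,0,-1,-1,-2.5,0,0,0,0,-1,-1,-3,0,0,0,0])

```text
time_s: 5.65
ee_pos: [0.4784, 0.3891, 0.2689]
orientation: [-0.001, 0.707, 0.707, 0.0]
contact_force: [0.0, -0.3, -0.5]
finger_gap: 0.215
grip_force: 30.0
```

```bash
python3 - <<'E'
from h import *
o=get_obs(); print(o["ee_pos"],o["finger_gap"],o["grip_force"],o["contact_force"])
c=capture("side"); z=cv2.resize(c["frame"][100:320,140:420,::-1],None,fx=2.5,fy=2.5,interpolation=2); cv2.imwrite("pics/s2.png",z)
E
```

```text
[0.47841727 0.38914425 0.26889379] 0.21504139277743786 30.000324938446283 [ 0.04095795 -0.30595331 -0.46862808]
```

View pics/s2.png

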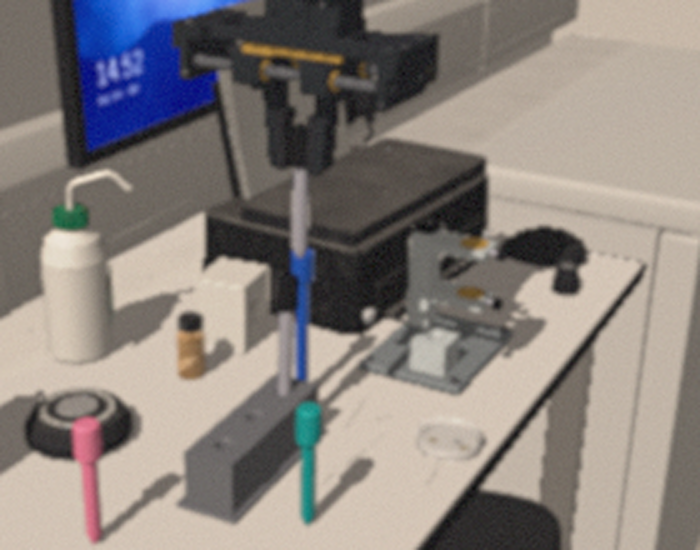

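Request:
drive_tool(targets=[-1,-0.4,-3.8,0,0,0,0,-1,-0.4,-3.8,0,0,0,0,-1,-0.4,-3.8,0,0,0,0,-1,-0.4,-3.8,0,0,0,0,-1,-0.4,-3.8,0,0,0,0])

```text
time_s: 6.12
ee_pos: [0.4593, 0.1963, 0.2686]
orientation: [0.0, 0.708, 0.706, -0.0]
contact_force: [1.1, -0.8, -1.3]
finger_gap: 0.216
grip_force: 30.0
```

Request:
drive_tool(targets=[-1,-0.4,-3.8,0,0,0,0,-1,-0.4,-3,0,0,0,0,-1,0,0,0,0,0,0,-1,0,0,0,0,0,0,-1,0,0,0,0,0,0])

```text
time_s: 6.53
ee_pos: [0.452, 0.1309, 0.269]
orientation: [-0.0, 0.708, 0.707, 0.0]
contact_force: [-0.1, 0.8, -0.9]
finger_gap: 0.214
grip_force: 30.0
```

```bash
cat >> h.py <<'E'
def guide(c):
    f=c["frame"]; hsv=cv2.cvtColor(f,cv2.COLOR_RGB2HSV); g=cv2.cvtColor(f,cv2.COLOR_RGB2GRAY); out={}
    for n,p,rr in [("up",(.449,.088,.112),20),("sock",(.449,.176,.042),9)]:
        u,v=proj(c,p).round().astype(int); sl=np.s_[v-rr:v+rr+1,u-rr:u+rr+1]
        m=cv2.inRange(hsv[sl],(10,90,80),(30,255,255)) if n=="up" else (g[sl]<165)
        m=m.astype(np.uint8); k,_,s,_=cv2.connectedComponentsWithStats(m); i=1+s[1:,4].argmax()
        x=u-rr+s[i][0]+(s[i][2]-1)/2; y=v-rr+s[i][1]+(s[i][3]-1)/2
        print(n,(u,v),s[i],(x,y),plane(c,(x,y),p[2]).round(4))
E
python3 - <<'E'
from h import *
for _ in range(2):
    c=capture("wrist"); print(get_obs()["ee_pos"].round(4)); guide(c)
cv2.imwrite("pics/w3.png",c["frame"][:,:,::-1])
guide(capture("top"))
c=capture("side"); s=c["frame"]; cv2.imwrite("pics/s3.png",s[:,:,::-1])
for p in [(.449,.0885,.112),(.449,.176,.042)]: print(proj(c,p))
E
```

```text
[0.452  0.1316 0.269 ]
up (np.int64(276), np.int64(240)) [  7  11   8  21 106] (np.float64(266.5), np.float64(241.0)) [0.4399 0.0873 0.112 ]
sock (np.int64(276), np.int64(147)) [  4   5  13  12 119] (np.float64(277.0), np.float64(148.5)) [0.4504 0.1745 0.042 ]
[0.4519 0.1318 0.2689]
up (np.int64(276), np.int64(241)) [  7  10   8  22 105] (np.float64(266.5), np.float64(241.5)) [0.4399 0.0875 0.112 ]
sock (np.int64(276), np.int64(148)) [  4   4  13  13 118] (np.float64(277.0), np.float64(149.0)) [0.4503 0.1747 0.042 ]
up (np.int64(326), np.int64(231)) [ 1 26  1  1  1] (np.float64(307.0), np.float64(237.0)) [0.4303 0.1465 0.112 ]
sock (np.int64(296), np.int64(233)) [  0   0  19  19 361] (np.float64(296.0), np.float64(233.0)) [0.4492 0.1766 0.042 ]
[329.66446861 197.15068759]
[314.12463024 235.14319745]
```

```bash
python3 - <<'E'
import cv2,numpy as np
a=cv2.imread("pics/w3.png"); b=cv2.imread("pics/s3.png")
a=cv2.resize(a[80:330,180:400],None,fx=1.8,fy=1.8); b=cv2.resize(b[80:270,260:380],None,fx=3,fy=3)
im=np.zeros((575,770,3),np.uint8); im[:a.shape[0],:a.shape[1]]=a; im[:b.shape[0],400:400+b.shape[1]]=b
cv2.imwrite("pics/z3.png",im)
E
```

```text
(no output)
```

View pics/z3.png

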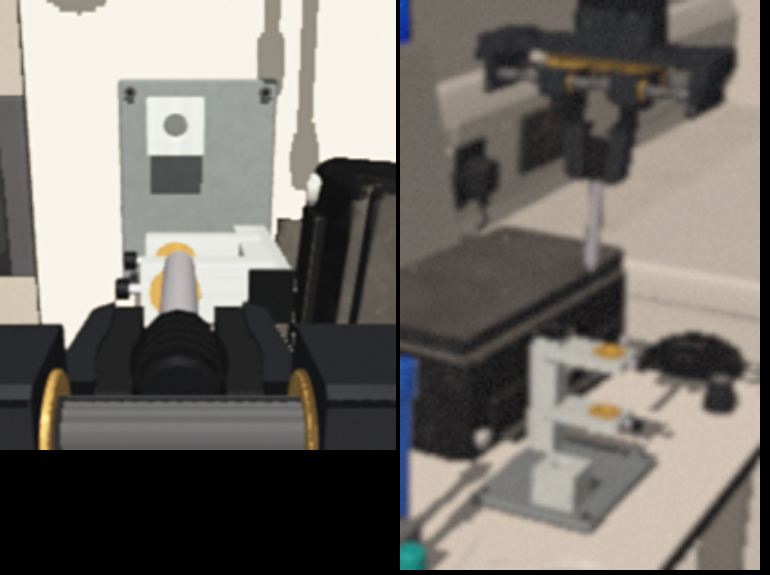

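```bash
python3 - <<'E'
from h import *
c=capture("wrist"); o=get_obs(); print(o["ee_pos"])
f=c["frame"]; g=cv2.cvtColor(f,cv2.COLOR_RGB2GRAY); print(g[214:246:2,266:298:1].tolist().__str__().replace("], [","\n"))
for uv in [(280.5,222),(280.5,224)]: print(plane(c,uv,.198))
x,y,z=o["ee_pos"]; print("tcp axis proj at foot",proj(c,(x,y,.198)), proj(c,(x,y-.0025,.198)), proj(c,(x,y,.25)))
s=capture("side"); print(proj(s,(x,y,.198)),proj(s,(x,y,.23)))
gs=cv2.cvtColor(s["frame"],cv2.COLOR_RGB2GRAY); print(gs[140:178:3,310:338].tolist().__str__().replace("], [","\n"))
E
```

```text
[0.45179962 0.13137052 0.26867957]
[[237, 236, 237, 237, 237, 236, 235, 234, 229, 219, 214, 215, 220, 225, 229, 233, 235, 237, 238, 237, 236, 236, 237, 236, 236, 237, 236, 236, 236, 236, 236, 235
237, 237, 237, 235, 222, 200, 185, 183, 183, 183, 185, 187, 188, 189, 187, 185, 188, 195, 205, 222, 234, 236, 236, 236, 235, 235, 235, 235, 235, 235, 235, 235
234, 232, 219, 197, 187, 184, 185, 184, 184, 186, 187, 189, 190, 191, 189, 188, 186, 184, 183, 184, 195, 219, 232, 234, 233, 234, 234, 233, 233, 233, 233, 232
225, 199, 185, 182, 186, 186, 185, 184, 180, 180, 180, 182, 184, 185, 184, 182, 182, 181, 184, 187, 186, 193, 216, 232, 236, 235, 234, 235, 234, 234, 234, 234
218, 204, 202, 204, 205, 201, 187, 172, 165, 170, 174, 178, 183, 185, 183, 181, 179, 175, 169, 171, 182, 198, 215, 228, 231, 231, 231, 231, 230, 231, 231, 231
226, 227, 227, 229, 226, 201, 160, 151, 163, 171, 176, 180, 183, 184, 184, 182, 179, 177, 168, 158, 165, 201, 226, 228, 226, 226, 225, 225, 226, 225, 226, 226
234, 234, 235, 236, 229, 186, 148, 152, 165, 172, 176, 180, 184, 184, 183, 182, 180, 177, 170, 159, 150, 172,
[... 2693 characters left out ...]
 79, 80, 82, 79, 75, 79, 80, 82, 99, 121, 144, 148, 130, 118, 118, 127, 139, 147, 152, 158, 166, 172, 179, 179, 176
83, 80, 85, 80, 84, 82, 79, 82, 80, 80, 89, 111, 143, 152, 142, 126, 104, 83, 80, 73, 76, 71, 66, 77, 119, 160, 176, 178
81, 78, 78, 79, 76, 75, 78, 74, 72, 68, 80, 99, 131, 145, 137, 113, 83, 63, 57, 46, 39, 32, 34, 72, 137, 185, 198, 200
77, 76, 80, 74, 73, 73, 73, 75, 73, 69, 66, 62, 73, 78, 74, 50, 32, 30, 34, 39, 40, 58, 65, 77, 110, 153, 182, 190
78, 80, 79, 78, 77, 72, 67, 58, 55, 43, 34, 30, 33, 34, 48, 55, 59, 68, 70, 67, 59, 48, 43, 40, 73, 127, 173, 186
71, 64, 57, 50, 38, 35, 30, 29, 34, 42, 53, 58, 67, 68, 67, 66, 49, 35, 36, 37, 24, 26, 23, 28, 69, 127, 171, 183]]
```

Request:
drive_tool(targets=[-1,-0.3,2.4,-1,0,0,0,-1,0,2,-3,0,0,0,-1,0,0,-3.5,0,0,0,-1,0,0,-3.5,0,0,0,-1,0,0,-3,0,0,0])

```text
time_s: 7.25
ee_pos: [0.4482, 0.1748, 0.1268]
orientation: [-0.0, 0.707, 0.707, -0.0]
contact_force: [0.9, -1.3, -1.5]
finger_gap: 0.215
grip_force: 30.0
```

Request:
drive_tool(targets=[-1,0,0,0,0,0,0,-1,0,0,0,0,0,0,-1,0,0,0,0,0,0])

```text
time_s: 7.5
ee_pos: [0.4498, 0.175, 0.1302]
orientation: [0.0, 0.708, 0.707, 0.001]
contact_force: [0.4, 0.2, 0.0]
finger_gap: 0.218
grip_force: 30.0
```

```bash
python3 - <<'E'
from h import *
c=capture("wrist"); o=get_obs(); print(o["ee_pos"],o["contact_force"])
x,y,z=o["ee_pos"]; fz=z+.0187-.09
print("foot z",fz,"foot px",proj(c,(x+.0015,y-.0005,fz)),"sock px",proj(c,(.4504,.1746,.042)))
u,v=proj(c,(.4504,.1746,.042)).astype(int)
s=capture("side"); 
a=cv2.resize(c["frame"][v-60:v+60,u-60:u+60,::-1],(400,400)); b=cv2.resize(s["frame"][190:260,280:350,::-1],(400,400))
cv2.imwrite("pics/z4.png",np.hstack([a,b])); print(u-60,v-60)
t=capture("top")
A=[];B=[]
for cam,uv in [(t,(305.9,201.4))]:
    for h in (.08,.1,.12,.14): p=plane(cam,uv,h); print(p,proj(s,p))
E
```

```text
[0.45024228 0.17498439 0.13063684] [ 0.50677451 -0.41013026 -0.18497805]
foot z 0.05933684110875165 foot px [280.92760262 225.54935269] sock px [278.99367004 218.68778229]
218 158
[0.54393525 0.14549284 0.08      ] [285.69587359 208.74128224]
[0.54065444 0.14676394 0.1       ] [286.84967785 201.88118025]
[0.53737364 0.14803503 0.12      ] [288.02369964 194.9008722 ]
[0.53409283 0.14930612 0.14      ] [289.21847504 187.79717071]
```

View pics/z4.png

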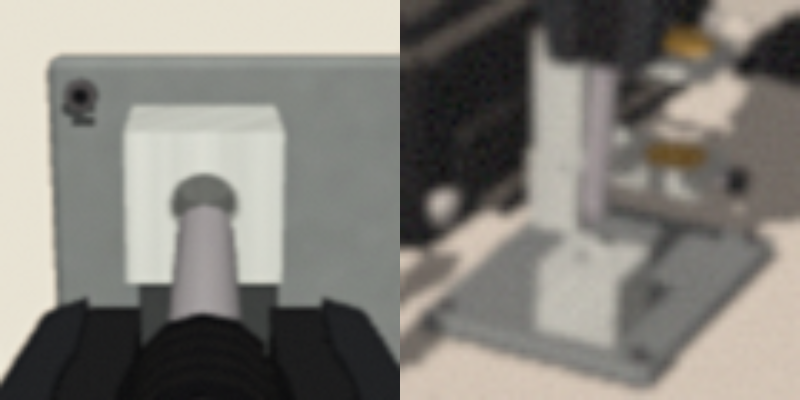

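Request:
drive_tool(targets=[-1,-0.05,-0.1,0,0,0,0,-1,0,0,-0.8,0,0,0,-1,0,0,-0.8,0,0,0,-1,0,0,-0.8,0,0,0,-1,0,0,0,0,0,0])

```text
time_s: 8.07
ee_pos: [0.4476, 0.1726, 0.103]
orientation: [-0.0, 0.708, 0.706, -0.001]
contact_force: [1.1, -0.4, -1.4]
finger_gap: 0.214
grip_force: 30.0
```

Request:
drive_tool(targets=[-1,0,0,-0.7,0,0,0,-1,0,0,-0.7,0,0,0,-1,0,0,-0.5,0,0,0,-1,0,0,0,0,0,0,-1,0,0,0,0,0,0])

```text
time_s: 8.48
ee_pos: [0.4482, 0.1731, 0.0854]
orientation: [-0.0, 0.708, 0.706, -0.0]
contact_force: [-0.2, -0.2, -1.1]
finger_gap: 0.21
grip_force: 30.0
```

Request:
drive_tool(targets=[-1,0,0,-0.3,0,0,0,-1,0,0,0,0,0,0,-0.2,0,0,0,0,0,0,-0.2,0,0,0,0,0,0,-0.2,0,0,0,0,0,0])

```text
time_s: 8.9
ee_pos: [0.4484, 0.1731, 0.0828]
orientation: [0.0, 0.708, 0.706, 0.0]
contact_force: [-0.0, -0.1, -0.4]
finger_gap: 0.396
grip_force: 0.0
```

Request:
drive_tool(targets=[-0.2,0,0,0,0,0,0,-0.2,0,0,0,0,0,0,-0.2,0,0,2,0,0,0,-0.2,0,0,3.5,0,0,0,-0.2,0,0,3.5,0,0,0])

```text
time_s: 9.32
ee_pos: [0.4472, 0.1728, 0.173]
orientation: [-0.001, 0.708, 0.707, -0.001]
contact_force: [0.2, -1.2, 0.3]
finger_gap: 0.404
grip_force: 0.0
```

Request:
drive_tool(targets=[-0.2,0,0,3.5,0,0,0,-0.2,0,0,3.5,0,0,0,0.3,0,0,4,0,0,0,0.3,0,0,0,0,0,0,0.3,0,0,0,0,0,0])

```text
time_s: 9.73
ee_pos: [0.4496, 0.1735, 0.2846]
orientation: [0.001, 0.708, 0.706, 0.002]
contact_force: [0.4, -1.3, -1.2]
finger_gap: 0.605
grip_force: 0.0
```

```bash
python3 - <<'E'
from h import *
o=get_obs(); print(o["ee_pos"],o["contact_force"],o["finger_gap"])
s=capture("side"); c=capture("wrist")
a=cv2.resize(s["frame"][180:260,270:370,::-1],(500,400)); 
u,v=proj(c,(.4504,.1746,.117)).astype(int); print(u,v)
b=cv2.resize(c["frame"][max(v-60,0):max(v-60,0)+160,u-60:u+60,::-1],(300,400)); cv2.imwrite("pics/z5.png",np.hstack([a,b]))
print(proj(s,(.4495,.1745,.117)),proj(s,(.4495,.1745,.087)),proj(s,(.4495,.1745,.042)))
E
```

```text
[0.44957265 0.17353104 0.28462208] [ 0.35005487 -1.30431463 -1.16399679] 0.6048166231253241
280 194
[315.84906149 206.55774554] [315.17414639 218.0575363 ] [314.18786379 234.86267745]
```

View pics/z5.png

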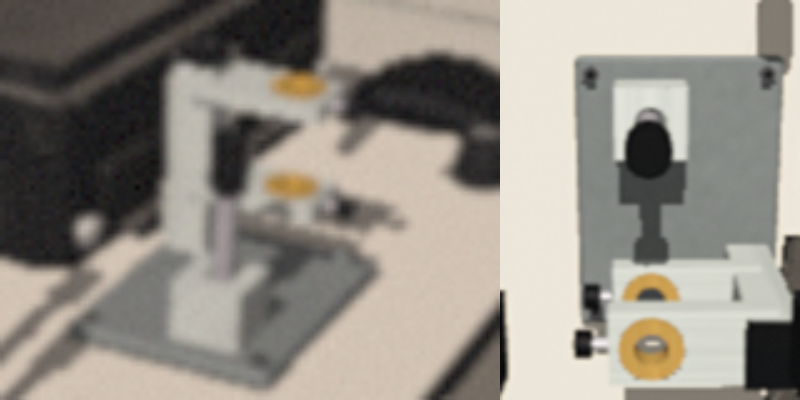

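Request:
drive_tool(targets=[0.3,1.3,3.6,0,0,0,0,0.3,1.3,3.6,0,0,0,0,0.3,1.3,3.6,0,0,0,0,0.3,1.3,3.6,0,0,0,0,0.3,1.2,3.2,0,0,0,0])

```text
time_s: 10.25
ee_pos: [0.5118, 0.3508, 0.2801]
orientation: [-0.001, 0.708, 0.707, -0.002]
contact_force: [0.9, -0.4, 1.3]
finger_gap: 0.654
grip_force: 0.0
```

Request:
drive_tool(targets=[0.3,0,0,0,0,0,0,0.3,0,0,0,0,0,0,0.3,0,0,0,0,0,0])

```text
time_s: 10.5
ee_pos: [0.5116, 0.3482, 0.2807]
orientation: [-0.0, 0.708, 0.707, -0.002]
contact_force: [0.3, -1.1, -0.3]
finger_gap: 0.652
grip_force: 0.0
```

```bash
python3 - <<'E'
from h import *
c=capture("wrist"); o=get_obs(); print(o["ee_pos"],o["finger_gap"])
u,v=proj(c,(.5145,.354,.158)).astype(int); print(u,v)
g=c["frame"].max(2)
for r in range(v-24,v+30,3):
    x=np.nonzero(g[r,u-30:u+30]<60)[0]; print(r,(x.min()+u-30,x.max()+u-30) if len(x) else None,end=" ")
E
```

```text
[0.51200531 0.34757205 0.28128006] 0.6500201619552508
282 200
176 (np.int64(286), np.int64(286)) 179 (np.int64(287), np.int64(287)) 182 None 185 None 188 (np.int64(276), np.int64(287)) 191 (np.int64(273), np.int64(290)) 194 (np.int64(272), np.int64(291)) 197 (np.int64(271), np.int64(291)) 200 (np.int64(271), np.int64(292)) 203 (np.int64(271), np.int64(292)) 206 (np.int64(271), np.int64(291)) 209 (np.int64(272), np.int64(290)) 212 (np.int64(275), np.int64(288)) 215 None 218 None 221 None 224 None 227 None
```

Request:
drive_tool(targets=[0.3,0.2,0.6,0,0,0,0,0.3,0,0,-2,0,0,0,0.3,0,0,-3.5,0,0,0,0.3,0,0,-3.5,0,0,0,0.3,0,0,0,0,0,0])

```text
time_s: 10.97
ee_pos: [0.5118, 0.351, 0.1865]
orientation: [-0.0, 0.708, 0.706, -0.005]
contact_force: [-1.2, -1.2, -1.2]
finger_gap: 0.652
grip_force: 0.0
```

Request:
drive_tool(targets=[0.3,0,0,-2.5,0,0,0,0.3,0,0,-2.5,0,0,0,0.3,0,0,-1.6,0,0,0,0.3,0,0,0,0,0,0,0.3,0,0,0,0,0,0])

```text
time_s: 11.38
ee_pos: [0.5148, 0.355, 0.1279]
orientation: [0.0, 0.708, 0.706, 0.0]
contact_force: [-0.3, -0.1, 0.0]
finger_gap: 0.65
grip_force: 0.0
```

Request:
drive_tool(targets=[-1,0,0,0,0,0,0,-1,0,0,0,0,0,0,-1,0,0,0,0,0,0,-1,0,0,0,0,0,0,-1,0,0,0,0,0,0], newtons=20)

```text
time_s: 11.8
ee_pos: [0.5147, 0.3552, 0.1273]
orientation: [0.0, 0.708, 0.706, 0.0]
contact_force: [0.4, 0.3, 0.0]
finger_gap: 0.3
grip_force: 0.0
```

Request:
drive_tool(targets=[-1,0,0,0,0,0,0,-1,0,0,0,0,0,0,-1,0,0,0,0,0,0], newtons=35)

```text
time_s: 12.05
ee_pos: [0.5146, 0.3553, 0.127]
orientation: [0.0, 0.708, 0.706, 0.0]
contact_force: [0.1, 0.0, 2.6]
finger_gap: 0.215
grip_force: 35.0
```

Request:
drive_tool(targets=[-1,0,0,2,0,0,0,-1,0,0,3,0,0,0,-1,0,0,3.5,0,0,0,-1,0,0,3.5,0,0,0,-1,0,0,3,0,0,0])

```text
time_s: 12.47
ee_pos: [0.5142, 0.3552, 0.2787]
orientation: [-0.0, 0.708, 0.707, 0.0]
contact_force: [-0.2, -0.0, -0.5]
finger_gap: 0.215
grip_force: 35.0
```

Request:
drive_tool(targets=[-1,0,0,0,0,0,0,-1,-2,-2,0,0,0,0,-1,-2,-2.5,0,0,0,0,-1,-1.5,-3,0,0,0,0,-1,-0.5,-3,0,0,0,0])

```text
time_s: 12.88
ee_pos: [0.4512, 0.2494, 0.2756]
orientation: [-0.0, 0.707, 0.708, -0.001]
contact_force: [1.1, 0.4, -0.9]
finger_gap: 0.212
grip_force: 35.0
```

Request:
drive_tool(targets=[-1,0,-3.5,0,0,0,0,-1,0,-3.5,0,0,0,0,-1,0,-3,0,0,0,0,-1,0,-2,0,0,0,0,-1,0,0,0,0,0,0])

```text
time_s: 13.3
ee_pos: [0.4541, 0.1246, 0.2756]
orientation: [0.001, 0.71, 0.704, -0.002]
contact_force: [-0.0, 0.1, -1.6]
finger_gap: 0.216
grip_force: 35.0
```

Request:
drive_tool(targets=[-1,0,0,0,0,0,0,-1,0,0,0,0,0,0,-1,0,0,0,0,0,0])

```text
time_s: 13.55
ee_pos: [0.4541, 0.1315, 0.2765]
orientation: [-0.0, 0.707, 0.707, 0.0]
contact_force: [-0.9, -0.6, -0.7]
finger_gap: 0.211
grip_force: 35.0
```

```bash
python3 - <<'E'
from h import *
c=capture("wrist"); o=get_obs(); print(o["ee_pos"],o["finger_gap"],o["contact_force"],R.from_quat(o["orientation"][[1,2,3,0]]).as_matrix()[:,2].round(4))
x,y,z=o["ee_pos"]; fz=z-.119; print("foot z",fz,"px",proj(c,(x,y,fz)),"up px",proj(c,(.4505,.0866,.112)))
f=c["frame"]; cv2.imwrite("pics/w6.png",f[:,:,::-1])
u,v=proj(c,(x,y,fz)).astype(int); 
g=cv2.cvtColor(f,cv2.COLOR_RGB2GRAY); print(u-16,v-14); print(g[v-14:v+20:2,u-16:u+18].tolist().__str__().replace("], [","\n"))
hsv=cv2.cvtColor(f,cv2.COLOR_RGB2HSV); m=cv2.inRange(hsv,(10,90,80),(30,255,255))
print([b for b in blob(m) if b[0][4]>20])
s=capture("side"); print(proj(s,(x,y,fz)),proj(s,(x,y,fz+.05)))
gs=cv2.cvtColor(s["frame"],cv2.COLOR_RGB2GRAY); a,b=proj(s,(x,y,fz)).astype(int); print(a-12,b-20);print(gs[b-20:b+8:3,a-12:a+13].tolist().__str__().replace("], [","\n"))
cv2.imwrite("pics/s6.png",s["frame"][:,:,::-1])
E
```

```text
[0.45408722 0.13151019 0.2765616 ] 0.20949171035368036 [-0.09261774 -1.14723197 -1.79762619] [-4.e-04  6.e-04 -1.e+00]
foot z 0.15756159718040919 px [278.535061   208.32655117] up px [275.1299787  239.70969669]
262 194
[[154, 155, 156, 155, 154, 153, 153, 153, 152, 123, 86, 77, 78, 78, 77, 77, 76, 83, 123, 153, 157, 156, 156, 154, 154, 154, 154, 156, 156, 155, 157, 155, 158, 157
157, 158, 157, 156, 154, 155, 155, 154, 151, 124, 85, 75, 77, 77, 78, 76, 76, 84, 122, 153, 157, 157, 158, 156, 155, 153, 153, 152, 153, 154, 156, 155, 156, 155
157, 156, 158, 155, 155, 153, 152, 154, 152, 123, 85, 77, 76, 78, 77, 77, 77, 86, 122, 153, 158, 155, 155, 154, 155, 152, 153, 153, 154, 154, 154, 154, 155, 155
154, 154, 154, 153, 152, 153, 153, 154, 147, 117, 84, 76, 78, 78, 78, 78, 77, 84, 114, 139, 149, 154, 154, 155, 153, 152, 153, 153, 154, 153, 152, 152, 153, 152
152, 152, 152, 152, 153, 153, 155, 146, 116, 83, 76, 77, 78, 78, 78, 77, 77, 77, 74, 82, 113, 145, 155, 154, 152, 152, 152, 152, 152, 151, 151, 150, 149, 152
155, 155, 154, 153, 154, 155, 153, 122, 86, 74, 77, 78, 78, 77, 78, 77, 81, 8
[... 2663 characters left out ...]
, 78, 71, 68, 61, 47, 63, 104, 141, 154, 145, 121, 88, 65, 61, 65, 68, 55, 48, 31, 30, 68
71, 65, 56, 49, 42, 36, 29, 29, 31, 63, 106, 144, 154, 140, 119, 82, 52, 40, 38, 30, 21, 26, 32, 33, 73
34, 35, 29, 38, 47, 54, 63, 68, 76, 87, 117, 148, 151, 138, 107, 62, 32, 28, 35, 27, 31, 17, 18, 29, 72
59, 67, 65, 67, 64, 61, 50, 37, 38, 66, 106, 143, 146, 125, 87, 50, 32, 28, 31, 27, 27, 33, 25, 38, 81
57, 55, 42, 39, 20, 25, 25, 30, 29, 39, 48, 67, 73, 61, 35, 34, 23, 31, 26, 35, 27, 33, 33, 44, 86
43, 54, 54, 35, 26, 39, 41, 40, 31, 28, 29, 26, 30, 18, 24, 24, 33, 40, 40, 43, 41, 41, 33, 46, 85
27, 28, 30, 37, 39, 56, 78, 88, 82, 61, 41, 39, 40, 30, 39, 37, 43, 30, 35, 28, 30, 18, 40, 75, 112]]
```

Request:
drive_tool(targets=[-1,-0.4,-1.4,0,0,0,0,-1,0,-1.5,0,0,0,0,-1,0,-1.5,0,0,0,0,-1,0,0,-1.2,0,0,0,-1,0,0,-1.2,0,0,0])

```text
time_s: 14.07
ee_pos: [0.451, 0.086, 0.2528]
orientation: [0.001, 0.708, 0.706, 0.001]
contact_force: [-0.0, 0.0, -1.5]
finger_gap: 0.213
grip_force: 35.0
```

Request:
drive_tool(targets=[-1,0,0,-0.8,0,0,0,-1,0,0,0,0,0,0,-1,0,0,0,0,0,0,-1,0,0,0,0,0,0,-1,0,0,0,0,0,0])

```text
time_s: 14.48
ee_pos: [0.4508, 0.0866, 0.2453]
orientation: [0.0, 0.708, 0.707, 0.0]
contact_force: [-0.6, -0.3, -1.1]
finger_gap: 0.213
grip_force: 35.0
```

```bash
python3 - <<'E'
from h import *
c=capture("wrist"); o=get_obs(); print(o["ee_pos"],o["contact_force"])
x,y,z=o["ee_pos"]; fz=z-.119; print("foot z",fz,"px",proj(c,(x+.0007,y,fz)),"up px",proj(c,(.4505,.0868,.112)))
f=c["frame"]; hsv=cv2.cvtColor(f,cv2.COLOR_RGB2HSV); m=cv2.inRange(hsv,(10,90,80),(30,255,255))
u,v=proj(c,(.4505,.0868,.112)).astype(int); print(u-20,v-20)
for r in m[v-20:v+22,u-20:u+24]: print("".join("#" if k else "." for k in r))
g=cv2.cvtColor(f,cv2.COLOR_RGB2GRAY); print(g[v-16:v+20:3,u-12:u+14].tolist().__str__().replace("], [","\n"))
s=capture("side"); a,b=proj(s,(.4505,.0868,.112)).astype(int); print("side up",proj(s,(.4505,.0868,.112)),"foot",proj(s,(x+.0007,y,fz)))
m=cv2.inRange(cv2.cvtColor(s["frame"],cv2.COLOR_RGB2HSV),(10,90,80),(30,255,255)); print(a-12,b-12)
for r in m[b-12:b+12,a-12:a+14]: print("".join("#" if k else "." for k in r))
E
```

```text
[0.45078384 0.08640959 0.24527526] [-0.27929933 -0.3550957  -0.61316112]
foot z 0.12627525578978996 px [279.13699473 208.36083567] up px [278.01544837 204.05527947]
258 184
............................................
............................................
............................................
............................................
............................................
.................######.....................
..............#############.................
............################................
...........###################..............
..........#####################.............
.........#######################............
........#########################...........
.......##########################...........
......############################..........
......############################..........
.....##############################.........
.....##############################.........
.....##############################.........
.....###############################........
.....###############################........
.....########..############
[... 2539 characters left out ...]
6.825784  ] foot [329.43828714 191.44834979]
317 184
..........................
..........................
..........................
..........................
..........................
..........................
..........................
..........................
..........................
..........................
...........####...........
.........#######..........
........##########........
........##########........
.........########.........
............##............
..........................
..........................
..........................
..........................
..........................
..........................
..........................
..........................
```

Request:
drive_tool(targets=[-1,-0.1,0,-0.4,0,0,0,-1,0,0,-0.8,0,0,0,-1,0,0,-0.8,0,0,0,-1,0,0,-0.8,0,0,0,-1,0,0,0,0,0,0])

```text
time_s: 15.0
ee_pos: [0.4484, 0.0859, 0.2148]
orientation: [-0.001, 0.708, 0.706, -0.001]
contact_force: [0.2, 0.4, -2.3]
finger_gap: 0.21
grip_force: 35.0
```

Request:
drive_tool(targets=[-1,0,0,-0.8,0,0,0,-1,0,0,-0.8,0,0,0,-1,0,0,-0.8,0,0,0,-1,0,0,-0.8,0,0,0,-1,0,0,0,0,0,0])

```text
time_s: 15.42
ee_pos: [0.4486, 0.0861, 0.1831]
orientation: [-0.001, 0.708, 0.707, -0.001]
contact_force: [-0.8, 0.2, -1.9]
finger_gap: 0.214
grip_force: 35.0
```

Request:
drive_tool(targets=[-1,0,0,-0.4,0,0,0,-1,0,0,-0.5,0,0,0,-1,0,0,-0.5,0,0,0,-1,0,0,0,0,0,0,-1,0,0,0,0,0,0])

```text
time_s: 15.83
ee_pos: [0.4493, 0.0862, 0.1705]
orientation: [-0.0, 0.708, 0.706, -0.0]
contact_force: [0.4, 0.5, -1.7]
finger_gap: 0.216
grip_force: 35.0
```

Request:
drive_tool(targets=[-1,0,0,-0.6,0,0,0,-1,0,0,-0.6,0,0,0,-1,0,0,-0.6,0,0,0,-1,0,0,-0.2,0,0,0,-1,0,0,0,0,0,0])

```text
time_s: 16.25
ee_pos: [0.4492, 0.0865, 0.1501]
orientation: [-0.0, 0.708, 0.707, -0.0]
contact_force: [0.7, 2.3, -2.3]
finger_gap: 0.21
grip_force: 35.0
```

Request:
drive_tool(targets=[-1,0,0,0,0,0,0,-1,0,0,0,0,0,0,-1,0,0,0,0,0,0,-1,0,0,0,0,0,0,-1,0,0,0,0,0,0])

```text
time_s: 16.67
ee_pos: [0.4493, 0.0862, 0.1507]
orientation: [-0.0, 0.708, 0.706, 0.0]
contact_force: [0.2, 3.2, -2.8]
finger_gap: 0.212
grip_force: 35.0
```

```bash
python3 - <<'E'
from h import *
o=get_obs(); print(o)
x,y,z=o["ee_pos"]; s=capture("side"); fz=z-.119; h=s["frame"].astype(int)
print("foot z",fz, [proj(s,(.450,.0865,q)).round(1).tolist() for q in (fz,.045,.057,.10,.112,.15)])
g=cv2.cvtColor(s["frame"],cv2.COLOR_RGB2GRAY); print(g[196:232:1,320:338].tolist().__str__().replace("], [","\n"))
E
```

```text
{'time_s': 16.6667, 'q': array([ 0.21895343,  0.41403314, -0.60815457,  2.07698999,  0.34439134,
        0.74854467, -0.6074474 ]), 'qd': array([-0.00081399, -0.00092245,  0.00200824,  0.00057614,  0.00100642,
       -0.00062019,  0.00137996]), 'joint_efforts': array([ 1.27339326e+00, -4.08206213e+01, -3.89622554e+00, -1.85804254e+01,
        5.20101506e-01,  6.88439570e-01,  1.96166831e-03]), 'ee_pos': array([0.44930896, 0.08618477, 0.15074742]), 'orientation': array([-3.34790148e-05,  7.07807200e-01,  7.06405667e-01,  2.64107332e-05]), 'contact_force': array([ 0.23096391,  3.24804697, -2.78898401]), 'wrist_torque': array([ 0.69901989, -0.1802335 , -0.08482075]), 'grip_force': 35.001273101661354, 'finger_gap': 0.21150650925541348}
foot z 0.031747420150408434 [[327.6, 225.5], [327.9, 220.9], [328.2, 216.6], [329.3, 201.2], [329.6, 196.8], [330.6, 182.7]]
[[180, 183, 184, 174, 165, 151, 140, 135, 144, 154, 146, 128, 119, 131, 145, 161, 181, 191
183, 182, 181, 173, 161, 144, 139, 139, 141, 149, 149, 133, 128, 133, 147, 165, 176, 170
184, 183, 184, 179, 171, 158, 151, 147, 150, 150, 145
[... 2161 characters left out ...]
, 146, 176, 188, 178, 152, 118, 110, 105, 97, 75
107, 112, 124, 134, 130, 114, 100, 104, 130, 164, 178, 174, 162, 139, 125, 112, 101, 97
106, 107, 110, 116, 112, 105, 99, 96, 117, 134, 151, 159, 169, 161, 144, 125, 108, 108
85, 88, 92, 100, 100, 105, 103, 101, 106, 111, 117, 127, 142, 138, 133, 115, 105, 113
81, 77, 77, 80, 83, 91, 96, 97, 103, 104, 104, 110, 117, 111, 111, 110, 109, 111
97, 87, 85, 83, 86, 75, 80, 81, 89, 90, 92, 94, 102, 104, 107, 107, 108, 110
115, 109, 109, 108, 98, 80, 75, 72, 69, 72, 77, 80, 78, 88, 94, 98, 104, 109
119, 119, 118, 115, 109, 91, 72, 70, 68, 72, 67, 71, 77, 83, 75, 82, 99, 112
121, 125, 116, 105, 96, 81, 73, 67, 71, 69, 67, 79, 91, 97, 88, 90, 101, 119]]
```

Request:
drive_tool(targets=[-1,0,0.05,0,0,0,0,-1,0,0,0,0,0,0,-1,0,0,0,0,0,0,-1,0,0,0,0,0,0])

```text
time_s: 17.05
ee_pos: [0.4494, 0.0865, 0.1507]
orientation: [0.0, 0.708, 0.706, -0.0]
contact_force: [-0.4, 3.1, -2.0]
finger_gap: 0.211
grip_force: 35.0
```

```bash
python3 - <<'E'
from h import *
for _ in range(4):
    o=get_obs(); print(o["ee_pos"],o["contact_force"],o["wrist_torque"]); capture("top")
E
```

```text
[0.44936384 0.08647889 0.1507369 ] [-0.36814182  3.0598799  -1.99925258] [ 0.54653465 -0.04499689  0.00833785]
[0.44937459 0.08651307 0.15073783] [ 0.46787897  3.24726559 -1.53969518] [ 0.53245571 -0.14037228 -0.02315324]
[0.44936482 0.08654876 0.15074271] [ 0.64419957  2.34815087 -2.8605605 ] [ 0.54873849 -0.10230263  0.01315666]
[0.44936128 0.08654068 0.15073347] [ 1.00427211  1.22052643 -2.16801769] [ 0.55141517 -0.11043001  0.04437605]
```

Request:
drive_tool(targets=[-1,0,0.05,0,0,0,0,-1,0,0,0,0,0,0,-1,0,0,0,0,0,0,-1,0,0,0,0,0,0])

```text
time_s: 17.58
ee_pos: [0.4494, 0.0869, 0.1507]
orientation: [0.0, 0.708, 0.706, -0.0]
contact_force: [0.1, 0.6, -1.0]
finger_gap: 0.214
grip_force: 35.0
```

```bash
python3 - <<'E'
from h import *
for _ in range(4):
    o=get_obs(); print(o["ee_pos"],o["contact_force"],o["wrist_torque"]); capture("top")
E
```

```text
[0.44936187 0.08694983 0.15070155] [ 0.12837539  0.57965421 -0.98257308] [ 0.33541216 -0.13868917  0.05094743]
[0.44935085 0.0869449  0.15069608] [-1.2283344   1.15122601 -2.61016711] [ 0.28917738 -0.18703348 -0.05262232]
[0.44937831 0.08699186 0.15070577] [-0.37342046  1.54950245 -2.14163139] [ 0.27970427 -0.15659842  0.07196345]
[0.44935238 0.08701759 0.15069745] [ 0.5665024   1.31047121 -2.41937362] [ 0.30029353 -0.14127036 -0.04021494]
```

Request:
drive_tool(targets=[-1,0,0.06,0,0,0,0,-1,0,0,0,0,0,0,-1,0,0,0,0,0,0,-1,0,0,0,0,0,0])

```text
time_s: 18.12
ee_pos: [0.4494, 0.0875, 0.1507]
orientation: [0.0, 0.708, 0.706, -0.0]
contact_force: [0.5, 0.2, -1.4]
finger_gap: 0.213
grip_force: 35.0
```

```bash
python3 - <<'E'
from h import *
for _ in range(4):
    o=get_obs(); print(o["ee_pos"],o["contact_force"],o["wrist_torque"]); capture("top")
E
```

```text
[0.44935012 0.08751809 0.15071034] [ 0.51291375  0.15359596 -1.42462524] [ 0.06775984 -0.12791449  0.03395011]
[0.4493572  0.08754284 0.15070995] [ 0.53642556  0.72402505 -2.0560851 ] [ 0.07905138 -0.10972912  0.02503511]
[0.44937142 0.08758727 0.15071452] [-0.05512538 -0.10536721 -2.33313237] [ 0.08170538 -0.11048221  0.0062131 ]
[0.44934708 0.0875928  0.1507051 ] [-0.4063433   0.34905922 -2.14076176] [ 0.07384307 -0.11871489  0.0018597 ]
```

```bash
python3 -c "
from workcell import *
print(job_done())"
```

```text
the job is handed in; nothing more can be done
None
```

The job is handed in, with no verdict returned. The stop post stands home in the socket, let go. The guide rod is held still and upright through both bushings, its foot about 31 mm above the bench by calculation, with almost no side force. I never moved the arm at the vial, petri dish or loupe, but I didn't check their positions again at the end.

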